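# Batch clamp bars through a tip scoop

## Robot

A 6-joint arm with a two-finger parallel gripper is mounted at the origin on the work surface. World frame = base frame: x ahead of the robot, y to its left, z up, the work surface at z = 0. Lengths are in m, angles in rad, forces in N, time in s.
With the tool pointing down it reaches from about 0.35 to 0.975 m from the base axis. Payload 4.9 kg.
Tool frame: the origin (TCP) lies where the fingers leave the gripper's body, on its centre line; the fingertips stand 73 mm ahead of it and the grasp point (between the pads) lies 54 mm ahead of it; z points along the fingers, y is the direction in which the jaws open and shut (so a half turn about z gives the same grasp; the last joint's range is limited). The gripper opens to 85 mm and grips with 20 to 120 N. Pads are 22 mm wide; open, the fingers measure 114 mm over their backs; the gripper's body (76 mm by 85 mm) begins 54 mm behind the grasp point. The pads swing forward as they close: fully open they stand 13 mm farther back than shut.
Start: joints at [1.141, 0.053, 1.613, -0, 1.476, -0.119], TCP at [0.191, 0.595, 0.304] pointing down, gripper open.
Joint ranges: [-3.01, 3.01], [-1.01, 2.22], [0.06, 2.58], [-1.02, 4.17], [0.09, 2.62], [-3.14, 3.14]. Speed limits (rad/s): [2.57, 2.57, 3.14, 3.14, 3.14, 3.14].

## Interface

Orientations are given as a rotation vector (axis times angle).
In Python, from station import monitor, vision, workorder gives the robot as it stands.
- The arm moves only by the tool arm_command, never from a script. Its argument "rows" is text: rows parted by semicolons, each of 6 numbers parted by spaces: the shift along the world's x, y, z in mm, then the turn, a rotation vector about the world's x, y, z in degrees. In form: tx ty tz wx wy wz; .... A call has 1 to 12 rows; each row is the pose to reach, as a shift and turn from the pose measured when the call began; what a row does not reach only later rows make up. A row lasts 1/8 s, in which the tool goes at most 62.5 mm and 10.7 degrees, less where a joint would pass 70% of its speed; a pose out of reach is approached as far as the arm can. A call with a gripper value outside its range is refused whole. "jaw" is the opening, from 0 (shut) to 1 (fully open), set as the call begins (left out, the last holds). The fingers move at their own pace and stop on an object; "squeeze" is the grip in N (left out, the last holds). Time passes only in rows, so rows that repeat a pose let the fingers close. It gives the time, the measured TCP pose, the force and the opening at its end, in the units of the state.
- monitor.get_obs(): the state, without advancing time (a new reading comes with each control period).
- vision.get_image(name): name is "scene" or "top" or "wrist"; returns a dict with "frame" (480x640x3 uint8, red, green, blue), "vfov" (degrees; the focal length in pixels is half the picture's height over the tangent of half this angle, whatever the lens; pixels are square), "cx", "cy" (the principal point, pixels), "R" (3x3) and "t" (3): a world point X has camera coordinates R X + t; the wrist camera has in their place "T_tool_cam" (4x4, takes a point from camera to tool coordinates, whose origin is the TCP and whose axes are the flange's). Camera axes: x right, y down, z forward; pixel columns grow to the right and rows downward; lengths in m; the calibration is good to about 2 mm. A picture is of the moment at which its call begins: read the wrist's pose just before it. There is no depth.
- workorder.finish_job(): hands the job in, once; it reports no verdict.
The state is a dict: "t": time; "q": joint angles; "dq": joint speeds; "effort": joint torques, N m; "tool_pos": TCP position; "tool_rot": TCP orientation; "contact_force": force on the tool from outside, world axes, zero at the start; "wrist_torque": the same for the moment, N m; "opening": finger opening in m.
Only numpy, scipy, OpenCV 4.12 (cv2) and the standard library are available. Lean on these libraries where they do the work, as an engineer would, in place of code of your own. Each camera call takes 0.05 s, during which the arm holds its last target. There are 200 camera calls.

## Task

The tip scoop already holds one grey clamp bar: add the other two from the table, one at a time, so that the weight of the last one trips the scoop and it dumps all three into the white tray underneath. Then swing the empty scoop back until it rests fully upright again; it has a black handle for this. Leave the angle block, the lens mount and the driver where they are.

Things in the scene. Friction and masses are not known exactly. Their poses are not given: they have to be found in the camera images.
- bar0_mid (a point): one of three identical grey metal clamp bars, 105 x 34 x 30 mm (x long, y wide, z high), 0.3 kg, at the start already lying in the middle of the scoop, along its x (within 10 mm); with two dark bolt holes and a short dark slot on top; this point is the bar's centre, 15 mm above its underside; x runs along the bar, z up
- bar1_mid (a point): one of three identical grey metal clamp bars, 105 x 34 x 30 mm (x long, y wide, z high), 0.3 kg, lying flat on the table with two dark bolt holes and a short dark slot on top; this point is the bar's centre, 15 mm above its underside; x runs along the bar, z up
- bar2_mid (a point): one of three identical grey metal clamp bars, 105 x 34 x 30 mm (x long, y wide, z high), 0.3 kg, lying flat on the table with two dark bolt holes and a short dark slot on top; this point is the bar's centre, 15 mm above its underside; x runs along the bar, z up
- pivot (a point): centre of the scoop's pivot shaft, 175 mm above the table, between two black posts (12 mm thick, 190 mm high, at y = +127 and -127 mm). Fixed stand's frame: x horizontal towards the dumping side (roughly away from the robot), y along the shaft, z up. The stand may be shifted and turned
- scoop_floor (a point): centre of the upper face of the aluminium tip scoop's flat floor, upright 73 mm ahead of the pivot and 8 mm above it; turns with the scoop (x to the dumping edge, y along the shaft). Floor 123 mm long (x), 212 mm wide (y), back wall 30 mm high, side walls 26 mm, front (+x) open; level when upright. Bars lie along x, centred at x = 0, side by side 68 mm apart
- scoop_edge (a point): middle of the scoop's open front edge, 135 mm ahead of the pivot, 8 mm above it upright. Two bars do not trip the scoop, three do; bars laid well off centre in x, or dropped from high, can trip it early or late. A damper makes it trip slowly, with time to draw the fingers up: the whole dump takes 2 to 6 s
- handle (a point): middle of the black round cross bar by which the scoop is reset: diameter 14 mm, 110 mm free length along y between two steel rods; in the scoop's own turning frame x = -50, z = +115 mm from the pivot. It can be pinched from above, fingers closing across it, at every angle of the scoop, and turns between the fingers as it swings
- counterweight (a point): centre of the dark steel counterweight cylinder (diameter 44 mm, 104 mm long along y), in the scoop's own turning frame x = -75, z = +55 mm from the pivot
- scoop (a joint): turn of the scoop about the pivot's y axis, rad: 0 upright on its stop, 0.97 fully tipped (front edge down). Damped, without a spring: empty, it falls back to 0 by itself when below about 0.55 and stays tipped when above about 0.75; at a point 125 mm from the pivot under 10 N move it
- tray (a point): centre of the inner floor of the fixed white tray under and ahead of the scoop, 5 mm above the table, 125 mm ahead of the pivot; inside 320 mm long (x) and 240 mm wide (y), walls 60 mm high and 5 mm thick; a fixed steel chute in it slopes down from 62 mm above its floor at x = -75 mm to its floor at x = +65 mm, so the bars may come to rest on chute or floor, in any pose
- angle_mid (a point): bystander: grey L-shaped angle block, 70 x 60 x 70 mm high, standing on the table; point 30 mm above its underside. Leave it alone
- lens_mid (a point): bystander: round black lens mount, 56 mm across, on a steel pedestal post, 105 mm high; point 50 mm above its underside, on the post's axis. Leave it alone
- driver: bystander: black-handled screwdriver, 170 mm long, lying on the table. Leave it alone
There are look-alikes about, which are no part of the job. What is shaped like the part that bears bar1_mid but purple is not meant. Leave any turquoise look-alike of the part that bears bar0_mid alone.

How it is judged:
On the way, in this order (a step that is already met when the one before it is completed fails the run):
1. a second bar lies released in the scoop with the first, and the scoop is still upright (value of joint scoop below 0.06 rad and x of bar0_mid in the frame of scoop_floor between -0.06 and 0.06 m and y of bar0_mid in the frame of scoop_floor between -0.105 and 0.105 m and z of bar0_mid in the frame of scoop_floor between 0 and 0.09 m and (((x of bar1_mid in the frame of scoop_floor between -0.06 and 0.06 m and y of bar1_mid in the frame of scoop_floor between -0.105 and 0.105 m and z of bar1_mid in the frame of scoop_floor between 0 and 0.09 m) and contact force between the fingers and bar1 below 0.1 N) or ((x of bar2_mid in the frame of scoop_floor between -0.06 and 0.06 m and y of bar2_mid in the frame of scoop_floor between -0.105 and 0.105 m and z of bar2_mid in the frame of scoop_floor between 0 and 0.09 m) and contact force between the fingers and bar2 below 0.1 N))), for 0.2 s.
2. all three bars are in the scoop together (x of bar0_mid in the frame of scoop_floor between -0.06 and 0.06 m and y of bar0_mid in the frame of scoop_floor between -0.105 and 0.105 m and z of bar0_mid in the frame of scoop_floor between 0 and 0.09 m and x of bar1_mid in the frame of scoop_floor between -0.06 and 0.06 m and y of bar1_mid in the frame of scoop_floor between -0.105 and 0.105 m and z of bar1_mid in the frame of scoop_floor between 0 and 0.09 m and x of bar2_mid in the frame of scoop_floor between -0.06 and 0.06 m and y of bar2_mid in the frame of scoop_floor between -0.105 and 0.105 m and z of bar2_mid in the frame of scoop_floor between 0 and 0.09 m), for 0.05 s.
3. the scoop has tipped over and all three bars are in the tray (value of joint scoop above 0.85 rad and x of bar0_mid in the frame of tray between -0.165 and 0.165 m and y of bar0_mid in the frame of tray between -0.125 and 0.125 m and z of bar0_mid in the frame of tray between 0 and 0.115 m and x of bar1_mid in the frame of tray between -0.165 and 0.165 m and y of bar1_mid in the frame of tray between -0.125 and 0.125 m and z of bar1_mid in the frame of tray between 0 and 0.115 m and x of bar2_mid in the frame of tray between -0.165 and 0.165 m and y of bar2_mid in the frame of tray between -0.125 and 0.125 m and z of bar2_mid in the frame of tray between 0 and 0.115 m), for 0.2 s.
At the end, for the whole second after the job is handed in: the scoop is upright on its stop (within 0.06 rad), empty, and the centres of all three bars are at rest inside the white tray, less than 115 mm above its floor (value of joint scoop below 0.06 rad and x of bar0_mid in the frame of tray between -0.165 and 0.165 m and y of bar0_mid in the frame of tray between -0.125 and 0.125 m and z of bar0_mid in the frame of tray between 0 and 0.115 m and x of bar1_mid in the frame of tray between -0.165 and 0.165 m and y of bar1_mid in the frame of tray between -0.125 and 0.125 m and z of bar1_mid in the frame of tray between 0 and 0.115 m and x of bar2_mid in the frame of tray between -0.165 and 0.165 m and y of bar2_mid in the frame of tray between -0.125 and 0.125 m and z of bar2_mid in the frame of tray between 0 and 0.115 m and linear speed of each of bar0, bar1, bar2 below 0.03 m/s); the robot touches nothing.
It fails at once if the angle block, lens mount or driver is moved by more than 30 mm (distance of any of angle_mid, lens_mid, driver from where it was at the start of the episode above 0.03 m).
It also fails if it takes over 72 s, if anything falls off the work surface, if the arm or the gripper's body presses on something with over 40 N, if the wrist force passes 120 N, or if a joint passes its speed limit or range.

## Working session

There is one attempt and no reset: what is moved stays moved. The work goes in short steps, Python scripts to look and compute and a tool call to move; the robot and the scene stay as the last step left them, time stands still between calls to the robot, and variables do not carry over. Pictures are saved under pics/ and viewed, about 8 in all and at most 12, crops included, and the job is handed in when it is done.

Besides the shell and the picture viewer there is one more tool, called after "Request:" in YAML: its name, and indented under it one key for each argument. arm_command: Moves the arm, as the interface text tells. Its arguments: {"type":"object","properties":{"rows":{"type":"string"},"jaw":{"type":"number"},"squeeze":{"type":"number"}},"required":["rows"]}

```bash
mkdir -p pics; cat > h.py <<'E'
import numpy as np, cv2, pickle
from station import monitor, vision, workorder
from scipy.spatial.transform import Rotation as Ro
def cap(n):
    o=monitor.get_obs(); im=vision.get_image(n); im['obs']=o
    f=240/np.tan(np.radians(im['vfov'])/2); K=np.array([[f,0,im['cx']],[0,f,im['cy']],[0,0,1]])
    if 'R' in im: R,t=np.array(im['R']),np.array(im['t'])
    else:
        T=np.eye(4);T[:3,:3]=Ro.from_rotvec(o['tool_rot']).as_matrix();T[:3,3]=o['tool_pos']
        M=np.linalg.inv(T@np.array(im['T_tool_cam'])); R,t=M[:3,:3],M[:3,3]
    im.update(K=K,Rw=R,tw=t); return im
def ray(im,uv,z):
    d=im['Rw'].T@np.linalg.inv(im['K'])@np.array([uv[0],uv[1],1.]); c=-im['Rw'].T@im['tw']
    return c+d*(z-c[2])/d[2]
def proj(im,X):
    p=im['K']@(im['Rw']@np.array(X)+im['tw']); return p[:2]/p[2]
def save(im,n): cv2.imwrite('pics/'+n,im['frame'][:,:,::-1])
E
python3 - <<'E'
from h import *
for n in ['scene','top']:
    im=cap(n); save(im,n+'0.png'); pickle.dump(im,open(n+'0.pkl','wb'))
    print(n,im['vfov'],-im['Rw'].T@im['tw'],{k:v for k,v in im.items() if k not in('frame','obs','R','t','K','Rw','tw')})
print(monitor.get_obs())
E
```

```text
scene 57.760891410864694 [ 0.80825513 -0.31316658  0.99950582] {'vfov': 57.760891410864694, 'cx': 313.17193644528174, 'cy': 245.02652033122988}
top 54.849672900283025 [0.29396274 0.06403491 1.22430769] {'vfov': 54.849672900283025, 'cx': 320.488771640195, 'cy': 247.53149657197758}
{'t': 0.1, 'q': array([ 1.14101053e+00,  5.32961876e-02,  1.61415723e+00,  3.58166076e-05,
        1.47602898e+00, -1.19025366e-01]), 'dq': array([-0.001478  , -0.00427425, -0.00125   ,  0.00014388,  0.00194229,
       -0.00120008]), 'effort': array([ 1.39150766e-04, -3.94901168e+01, -3.71363211e+01, -1.45998674e-04,
        3.92966977e-03, -2.52227039e-06]), 'tool_pos': array([0.19093944, 0.59466296, 0.30278221]), 'tool_rot': array([-4.86100068e-01, -3.10320323e+00,  2.84167569e-03]), 'contact_force': array([ 0.4987431 , -1.12204521, -0.93437833]), 'wrist_torque': array([ 0.04081261, -0.02413321, -0.04653252]), 'opening': 0.08530524335787874}
```

View pics/top0.png

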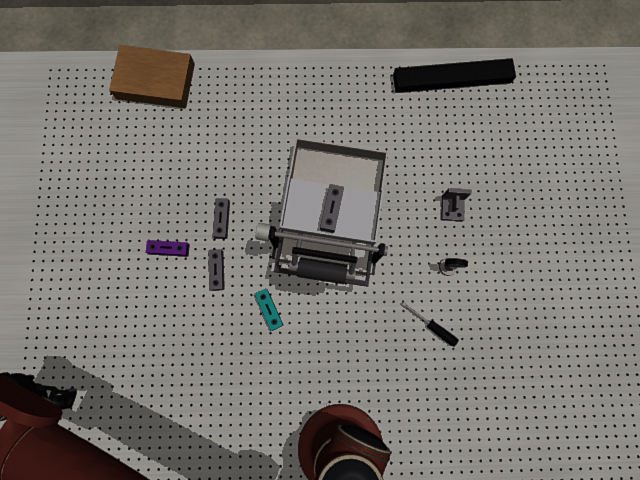

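View pics/scene0.png

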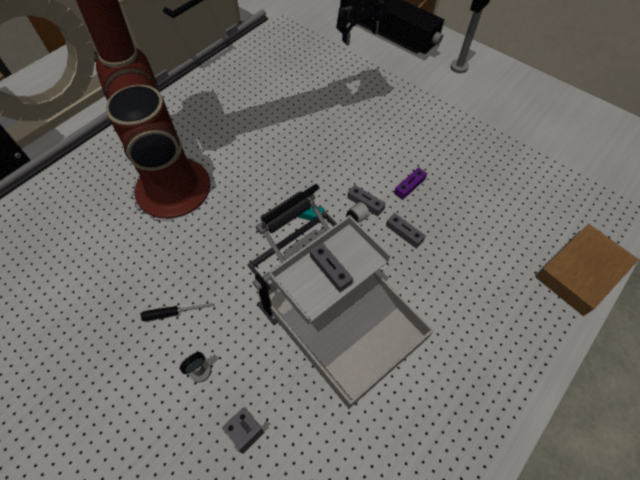

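The top picture shows grey bars at (221,218) and (216,270), purple at (167,248) and turquoise at (268,310). bar0 is in the scoop at (332,207). The two untinted grey bars on the table fit bar1 and bar2, so I'll confirm them in an enlarged crop and measure.

```bash
python3 - <<'E'
from h import *
im=pickle.load(open('top0.pkl','rb'));f=im['frame']
cr=cv2.resize(f[130:330,140:400],None,fx=3,fy=3,interpolation=cv2.INTER_CUBIC);cv2.imwrite('pics/crop1.png',cr[:,:,::-1])
g=f.max(2).astype(int)
for n,(u,v),z in [('A',(221,218),.03),('B',(216,270),.03),('bar0',(332,207),.213)]:
    w=30;sub=g[v-w:v+w,u-w:u+w]
    m=(sub<125).astype(np.uint8); m=cv2.morphologyEx(m,cv2.MORPH_OPEN,np.ones((5,5)))
    k,l,s,c=cv2.connectedComponentsWithStats(m); i=l[w,w] or 1+np.argmax(s[1:,4])
    ct=max(cv2.findContours((l==i).astype(np.uint8),0,2)[0],key=cv2.contourArea)
    r=cv2.minAreaRect(ct); b=cv2.boxPoints(r)+[u-w,v-w]
    P=np.array([ray(im,p,z)[:2] for p in b]); e=[P[1]-P[0],P[2]-P[1]]; L=max(e,key=np.linalg.norm)
    print(n,s[i],b.mean(0),P.mean(0),[np.linalg.norm(x) for x in e],np.degrees(np.arctan2(L[1],L[0])),np.median(sub[l==i]))
E
```

```text
A [ 21  10  18  41 633] [220.99046135 218.11923742] [0.58737857 0.2991756 ] [np.float64(0.1111557528817766), np.float64(0.04135905650061726)] -3.283866878098516 75.0
B [ 22   9  17  42 665] [216.  269.5] [0.45085945 0.30970825] [np.float64(0.04159024209380135), np.float64(0.1070195726265452)] -179.07095927142788 77.0
bar0 [ 16   7  26  49 858] [330.18292642 208.14634371] [0.56190907 0.01818568] [np.float64(0.11359755969949298), np.float64(0.0413481389278606)] -12.87679177691889 83.0
```

View pics/crop1.png

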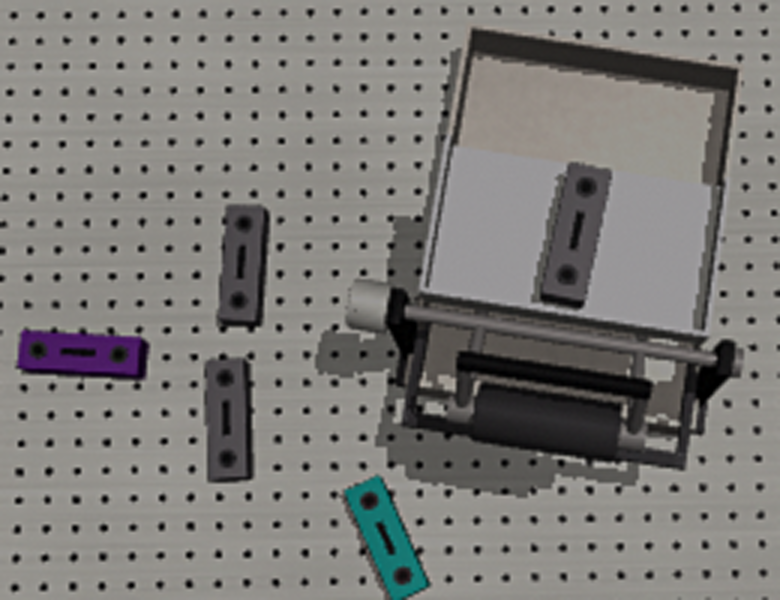

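Crop confirms the two grey bars on the table: holes at crop (244,223)/(237,300) and (224,378)/(227,459). The scoop, shaft, handle and tray edges are clear too, so I'll work out the stand's pose.

```bash
python3 - <<'E'
from h import *
im=pickle.load(open('top0.pkl','rb'))
def R(c,z): return ray(im,(c[0]/3+140-.33,c[1]/3+130-.33),z)
def pr(n,a,b,z):
    A,B=R(a,z),R(b,z);d=B-A;print(n,np.round((A+B)[:2]/2,4),'len',np.round(np.linalg.norm(d),4),'ang',np.round(np.degrees(np.arctan2(d[1],d[0])),1))
pr('A',(237,300),(244,223),.03);pr('B',(227,459),(224,378),.03);pr('bar0',(567,275),(586,187),.213)
pr('edge',(718,184),(457,147),.183);pr('shaft',(720,355),(405,312),.175);pr('tray',(737,70),(473,30),.065);pr('handle',(650,388),(460,360),.29)
pr('cw',(620,424),(475,404),.23)
ed=(R((718,184),.183)+R((457,147),.183))/2
y=np.radians(-9.5)
E
```

```text
A [0.5906 0.3023] len 0.0698 ang -4.0
B [0.4515 0.3127] len 0.0706 ang 3.2
bar0 [0.565  0.0144] len 0.0699 ang -13.2
edge [0.6254 0.0032] len 0.2059 ang 80.8
shaft [0.4937 0.0254] len 0.2448 ang 81.2
tray [ 0.7689 -0.0218] len 0.2358 ang 80.2
handle [0.4438 0.0354] len 0.131 ang 80.5
cw [0.4242 0.0396] len 0.1057 ang 81.1
```

Request:
arm_command:
  rows: "400 -292 -80 0 0 14;400 -292 -80 0 0 14;400 -292 -80 0 0 14;400 -292 -80 0 0 14;400 -292 -80 0 0 14;400 -292 -80 0 0 14;400 -292 -80 0 0 14;400 -292 -80 0 0 14;400 -292 -80 0 0 14;400 -292 -80 0 0 14;400 -292 -80 0 0 14;400 -292 -80 0 0 14"
  jaw: 1
  squeeze: 50

```text
t: 1.6
tool_pos: [0.5901, 0.3038, 0.2232]
tool_rot: [0.101, 3.14, -0.002]
contact_force: [0.9, 0.6, -0.3]
opening: 0.0853
```

```bash
python3 - <<'E'
from h import *
im=cap('wrist');save(im,'w1.png');pickle.dump(im,open('w1.pkl','wb'));o=im['obs'];print(o['t'],o['tool_pos'],o['tool_rot'],o['q'])
print(Ro.from_rotvec(o['tool_rot']).as_matrix()[:,1:].T)
E
```

```text
1.6 [0.5900508  0.30382066 0.22324124] [ 1.01312728e-01  3.13978095e+00 -2.40361297e-03] [ 3.63929749e-01  2.00715151e-01  1.58870091e+00 -1.51584915e-03
  1.35260441e+00 -1.14202562e+00]
[[ 6.44678760e-02  9.97918619e-01 -1.52377991e-03]
 [ 1.27209150e-04 -1.53517429e-03 -9.99998814e-01]]
```

View pics/w1.png

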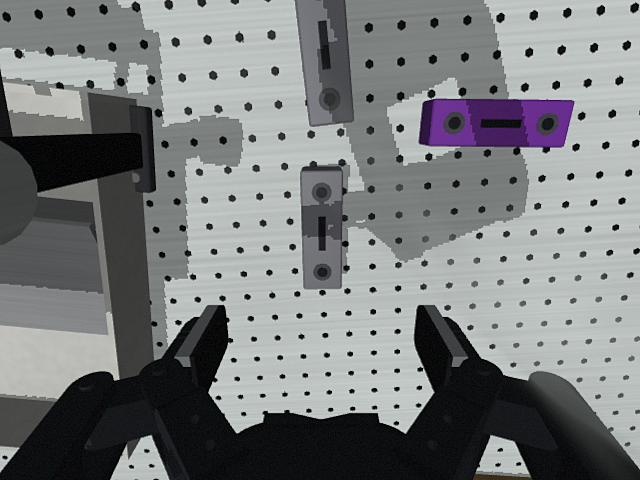

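Wrist view: bar A holes are at (322,192) and (322,272). Bar B's near hole is at (330,98) and its slot at (324,45).

```bash
python3 - <<'E'
from h import *
im=pickle.load(open('w1.pkl','rb'))
a,b=ray(im,(322,192),.03),ray(im,(322,272),.03);d=b-a;print((a+b)/2,np.linalg.norm(d),np.degrees(np.arctan2(d[1],d[0])))
s,h=ray(im,(324.5,45),.03),ray(im,(330,98),.03);d=h-s;print(s,np.linalg.norm(d),np.degrees(np.arctan2(d[1],d[0])))
E
```

```text
[0.59172608 0.30370424 0.03      ] 0.07021147259203663 -3.699466613117413
[0.4534615  0.31439478 0.03      ] 0.034393969022331605 3.169015104983325
```

Request:
arm_command:
  rows: "1 0 -60 0 0 0;1 0 -110 0 0 0;1 0 -135 0 0 0;1 0 -144 0 0 0;1 0 -144 0 0 0;1 0 -144 0 0 0"

```text
t: 2.4
tool_pos: [0.5923, 0.3043, 0.0814]
tool_rot: [0.101, 3.136, -0.0]
contact_force: [0.9, -0.9, -0.8]
opening: 0.0857
```

Request:
arm_command:
  rows: "0 0 0 0 0 0;0 0 0 0 0 0;0 0 0 0 0 0;0 0 0 0 0 0;0 0 0 0 0 0;0 0 0 0 0 0;0 0 0 0 0 0;0 0 0 0 0 0"
  jaw: 0

```text
t: 3.4
tool_pos: [0.5927, 0.3044, 0.0822]
tool_rot: [0.101, 3.136, -0.0]
contact_force: [-0.8, -1.4, 4.7]
opening: 0.0328
```

Request:
arm_command:
  rows: "0 0 60 0 0 0;0 0 120 0 0 0;0 0 180 0 0 0;0 0 240 0 0 0;0 0 260 0 0 0;0 0 260 0 0 0;0 0 260 0 0 0"

```text
t: 4.28
tool_pos: [0.5917, 0.304, 0.3372]
tool_rot: [-0.101, -3.138, 0.004]
contact_force: [0.6, -0.0, -3.7]
opening: 0.0333
```

Request:
arm_command:
  rows: "-4 -55 0 0 0 -2;-8 -110 0 0 0 -4;-12 -165 0 0 0 -5.5;-15 -210 0 0 0 -5.5;-16 -229 0 0 0 -5.5;-16 -229 0 0 0 -5.5;-16 -229 0 0 0 -5.5;-16 -229 0 0 0 -5.5"

```text
t: 5.28
tool_pos: [0.5756, 0.0762, 0.3367]
tool_rot: [-0.249, -3.129, 0.004]
contact_force: [-0.3, 0.2, -2.4]
opening: 0.0331
```

```bash
python3 - <<'E'
from h import *
im=cap('wrist');save(im,'w2.png');o=im['obs'];print(o['t'],o['tool_pos'],o['tool_rot'])
for y in(-.106,.106):
  for x in(-.0615,.0615):
    c,s=np.cos(np.radians(-9.2)),np.sin(np.radians(-9.2));print(proj(im,[.493+c*(.073+x)-s*y,.0252+s*(.073+x)+c*y,.183]).round())
print(Ro.from_rotvec(o['tool_rot']).as_matrix()[:,1])
E
```

```text
5.275 [0.57564486 0.07615389 0.33672634] [-0.24887653 -3.12865192  0.00375415]
[ 67. 161.]
[106. 322.]
[387. 161.]
[377. 322.]
[ 0.15809041  0.98742115 -0.00262703]
```

View pics/w2.png

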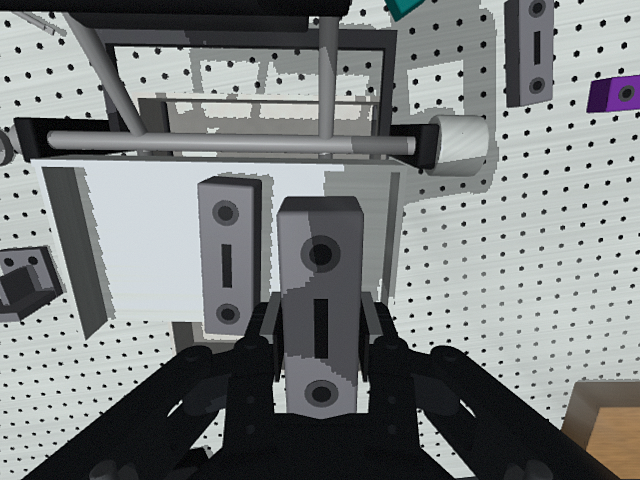

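The scoop floor sits where I predicted: corners near (106,322) and (377,322). bar0's holes are at (226,213) and (227,314), and there is room to the right of it, so I'll lower the bar.

Request:
arm_command:
  rows: "0 -1 -30 0 0 0;0 -1 -55 0 0 0;0 -1 -65 0 0 0;0 -1 -70 0 0 0;0 -1 -71 0 0 0;0 -1 -71 0 0 0"

```text
t: 6.08
tool_pos: [0.5762, 0.0751, 0.2671]
tool_rot: [-0.249, -3.131, 0.004]
contact_force: [-0.4, -1.2, -3.3]
opening: 0.0327
```

Request:
arm_command:
  rows: "0 0 -1 0 0 0;0 0 -1 0 0 0;0 0 -1 0 0 0;0 0 -1 0 0 0;0 0 -1 0 0 0"
  jaw: 0.52

```text
t: 6.7
tool_pos: [0.5762, 0.0751, 0.2661]
tool_rot: [-0.249, -3.131, 0.004]
contact_force: [-0.7, 1.2, 0.1]
opening: 0.0446
```

```bash
python3 - <<'E'
from h import *
im=cap('wrist');save(im,'w3.png');o=im['obs'];print(o['t'],o['tool_pos'],o['contact_force'],o['opening'])
im=cap('scene');cv2.imwrite('pics/s3.png',cv2.resize(im['frame'][150:410,220:460],None,fx=2.3,fy=2.3)[:,:,::-1])
E
```

```text
6.7 [0.57616931 0.07510909 0.26612246] [-0.67129247  1.21356324  0.10018148] 0.04460201080588505
```

View pics/s3.png

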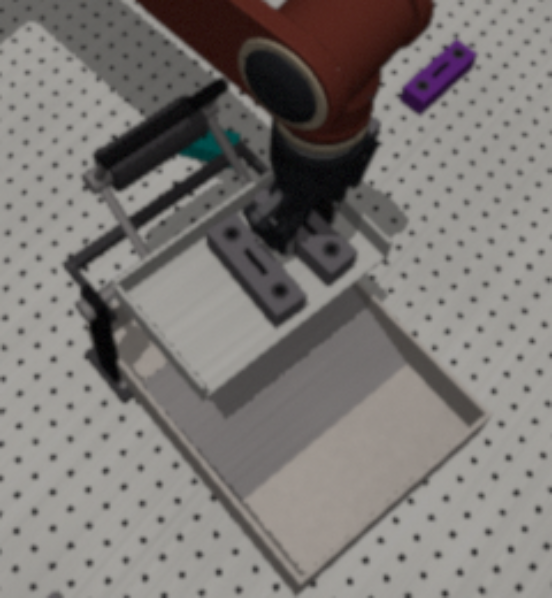

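Both bars lie in the upright scoop, and the load has left the fingers. Next is bar B.

Request:
arm_command:
  rows: "0 0 10 0 0 0;0 0 40 0 0 0;0 0 80 0 0 0;0 0 80 0 0 0;-30 50 80 0 0 4;-60 110 80 0 0 8;-90 160 70 0 0 12;-115 210 50 0 0 12.4;-124 238 20 0 0 12.4;-124 238 -40 0 0 12.4;-124 238 -60 0 0 12.4;-124 238 -60 0 0 12.4"

```text
t: 8.3
tool_pos: [0.4515, 0.3124, 0.2044]
tool_rot: [0.09, -3.136, 0.006]
contact_force: [1.3, -0.4, -0.7]
opening: 0.0444
```

Request:
arm_command:
  rows: "0 0 -40 0 0 0;0 0 -40 0 0 0;0 0 -40 0 0 0"
  jaw: 1

```text
t: 8.68
tool_pos: [0.4529, 0.3128, 0.1672]
tool_rot: [0.089, -3.14, 0.004]
contact_force: [0.1, -0.1, 0.2]
opening: 0.0851
```

Request:
arm_command:
  rows: "0 0 -50 0 0 0;0 0 -78 0 0 0;0 0 -86 0 0 0;0 0 -87 0 0 0;0 0 -87 0 0 0"

```text
t: 9.3
tool_pos: [0.4543, 0.3135, 0.0823]
tool_rot: [-0.089, 3.138, -0.001]
contact_force: [0.5, 0.1, -0.0]
opening: 0.0853
```

Request:
arm_command:
  rows: "0 0 0 0 0 0;0 0 0 0 0 0;0 0 0 0 0 0;0 0 0 0 0 0;0 0 0 0 0 0;0 0 0 0 0 0;0 0 0 0 0 0;0 0 0 0 0 0"
  jaw: 0

```text
t: 10.3
tool_pos: [0.4547, 0.3138, 0.083]
tool_rot: [-0.089, 3.137, -0.0]
contact_force: [-1.0, -0.0, 5.0]
opening: 0.0327
```

Request:
arm_command:
  rows: "0 0 60 0 0 0;0 0 120 0 0 0;0 0 180 0 0 0;0 0 240 0 0 0;0 0 290 0 0 0;0 0 290 0 0 0;0 0 290 0 0 0"

```text
t: 11.18
tool_pos: [0.4541, 0.3134, 0.3702]
tool_rot: [0.089, -3.14, 0.003]
contact_force: [-0.0, -0.5, -4.3]
opening: 0.0326
```

Request:
arm_command:
  rows: "55 -20 0 0 0 -4;105 -50 0 0 0 -8;110 -110 0 0 0 -12;110 -170 0 0 0 -12.4;110 -230 0 0 0 -12.4;108 -290 0 0 0 -12.4;105 -340 0 0 0 -12.4;103 -361 -20 0 0 -12.4;103 -361 -35 0 0 -12.4;103 -361 -35 0 0 -12.4;103 -361 -35 0 0 -12.4"

```text
t: 12.55
tool_pos: [0.5571, -0.0465, 0.3347]
tool_rot: [-0.248, -3.13, 0.003]
contact_force: [-0.0, -0.5, -1.6]
opening: 0.0331
```

```bash
python3 - <<'E'
from h import *
im=cap('wrist');save(im,'w4.png');o=im['obs'];print(o['t'],o['tool_pos'],o['tool_rot'],Ro.from_rotvec(o['tool_rot']).as_matrix()[:,1])
E
```

```text
12.55 [ 0.5571355  -0.04654657  0.33465115] [-2.48469906e-01 -3.13022497e+00  2.77783437e-03] [ 0.15775972  0.98747573 -0.00188404]
```

View pics/w4.png

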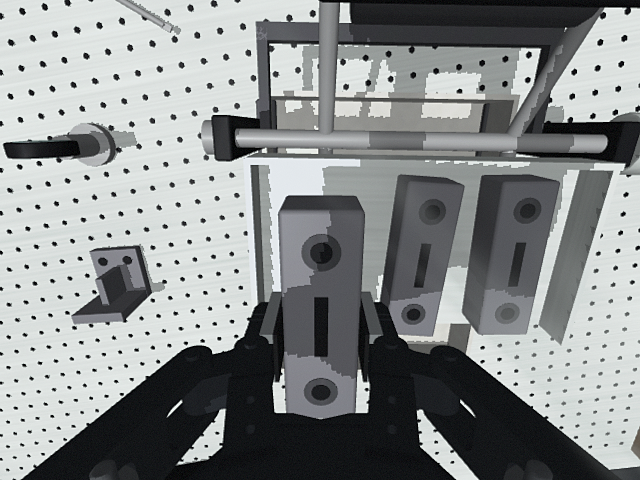

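Bars 0 and 1 lie side by side to the right, and the free strip is under the held bar. I'll lower it, release and draw up.

Request:
arm_command:
  rows: "0 -1 -30 0 0 0;0 -1 -53 0 0 0;0 -1 -63 0 0 0;0 -1 -68 0 0 0;0 -1 -69 0 0 0;0 -1 -69 0 0 0"

```text
t: 13.35
tool_pos: [0.5578, -0.0477, 0.2675]
tool_rot: [0.248, 3.13, -0.003]
contact_force: [0.6, 0.1, -3.4]
opening: 0.0327
```

Request:
arm_command:
  rows: "0 0 0 0 0 0;0 0 0 0 0 0;0 0 0 0 0 0;0 0 8 0 0 0;0 0 40 0 0 0;0 0 100 0 0 0;0 0 140 0 0 0;0 0 140 0 0 0"
  jaw: 0.52

```text
t: 14.35
tool_pos: [0.5589, -0.0479, 0.4137]
tool_rot: [0.248, 3.12, -0.006]
contact_force: [0.1, 0.5, 0.4]
opening: 0.0444
```

```bash
python3 - <<'E'
from h import *
im=cap('scene');save(im,'s5.png');o=im['obs'];print(o['t'],o['tool_pos'],o['contact_force'],o['opening'])
E
```

```text
14.35 [ 0.55890087 -0.0479032   0.4137119 ] [0.10812868 0.49717007 0.37919988] 0.04438777968796679
```

View pics/s5.png

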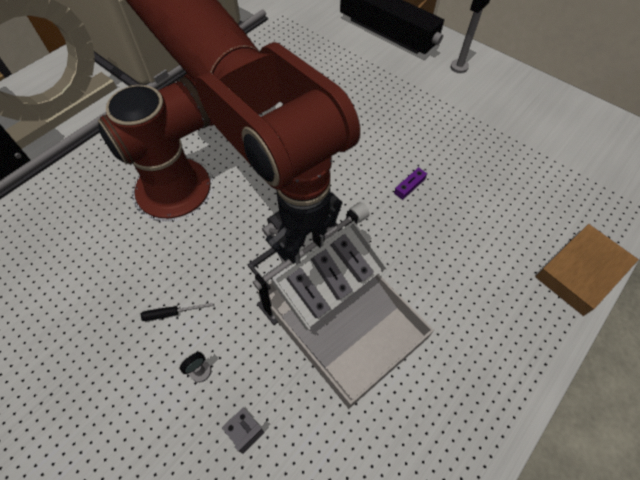

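All three bars are in the scoop and it is starting to tip. I'll rise and wait.

Request:
arm_command:
  rows: "-60 0 50 0 0 0;-120 0 60 0 0 0;-160 0 60 0 0 0;-160 0 60 0 0 0;-160 0 60 0 0 0;-160 0 60 0 0 0;-160 0 60 0 0 0;-160 0 60 0 0 0;-160 0 60 0 0 0;-160 0 60 0 0 0;-160 0 60 0 0 0;-160 0 60 0 0 0"

```text
t: 15.9
tool_pos: [0.3983, -0.0478, 0.4705]
tool_rot: [0.248, 3.125, -0.005]
contact_force: [1.2, 0.4, -0.6]
opening: 0.0445
```

Request:
arm_command:
  rows: "0 0 0 0 0 0;0 0 0 0 0 0;0 0 0 0 0 0;0 0 0 0 0 0;0 0 0 0 0 0;0 0 0 0 0 0;0 0 0 0 0 0;0 0 0 0 0 0;0 0 0 0 0 0;0 0 0 0 0 0;0 0 0 0 0 0;0 0 0 0 0 0"

```text
t: 17.4
tool_pos: [0.3983, -0.0478, 0.4705]
tool_rot: [0.248, 3.125, -0.005]
contact_force: [0.2, 0.0, -0.3]
opening: 0.0444
```

Request:
arm_command:
  rows: "0 0 0 0 0 0;0 0 0 0 0 0;0 0 0 0 0 0;0 0 0 0 0 0;0 0 0 0 0 0;0 0 0 0 0 0;0 0 0 0 0 0;0 0 0 0 0 0;0 0 0 0 0 0;0 0 0 0 0 0;0 0 0 0 0 0;0 0 0 0 0 0"

```text
t: 18.9
tool_pos: [0.3983, -0.0478, 0.4705]
tool_rot: [0.248, 3.125, -0.005]
contact_force: [-0.4, 0.3, 0.4]
opening: 0.0443
```

```bash
python3 - <<'E'
from h import *
im=cap('scene');pickle.dump(im,open('s6.pkl','wb'));o=im['obs'];print(o['t'],o['tool_pos'],o['contact_force'],o['opening'])
w=cap('wrist')['frame']
a=cv2.resize(im['frame'][160:420,220:460],None,fx=1.7,fy=1.7)
b=cv2.resize(w,(390,292)); c=np.zeros((442,798,3),np.uint8); c[:,:408]=a; c[:292,408:]=b; cv2.imwrite('pics/s6.png',c[:,:,::-1])
E
```

```text
18.9 [ 0.39826184 -0.04776501  0.47052834] [-0.39793242  0.27077169  0.37713624] 0.04433333586076587
```

View pics/s6.png

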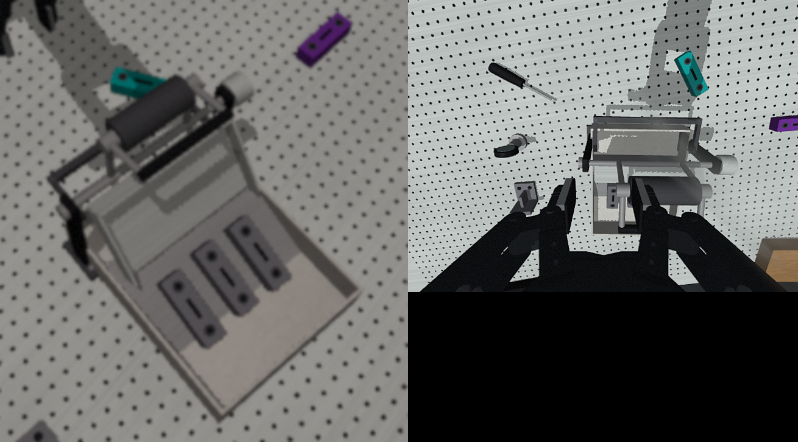

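The scoop is fully tipped and all three bars are in the tray. The handle in the crop runs from about (140,175) to (232,112). I'll check that against the prediction.

```bash
python3 - <<'E'
from h import *
im=pickle.load(open('s6.pkl','rb'))
p=proj(im,[.5588,.0145,.281]);print(p,(p-[220,160])*1.7)
for e in((140,175),(232,112)): 
    print(ray(im,(e[0]/1.7+220,e[1]/1.7+160),.281))
for e in((192,308),(223,277),(257,252)): 
    X=ray(im,(e[0]/1.7+220,e[1]/1.7+160),.05)-[.493,.0252,0]
    c,s=np.cos(np.radians(-9.2)),np.sin(np.radians(-9.2));print('tray xy',c*X[0]+s*X[1]-.125,-s*X[0]+c*X[1])
E
```

```text
[328.14282264 245.32547383] [183.84279849 145.05330551]
[ 0.54648168 -0.04569634  0.281     ]
[0.57286203 0.0840394  0.281     ]
tray xy 0.038418688715541244 -0.06265974553589528
tray xy 0.03332105045621753 -0.00277803832467129
tray xy 0.036972287768548884 0.056799786196718174
```

Request:
arm_command:
  rows: "50 14 0 0 0 0;100 28 0 0 0 0;150 42 0 0 0 0;198 56 0 0 0 0;198 56 0 0 0 0;198 56 0 0 0 0;198 56 -50 0 0 0;198 56 -100 0 0 0;198 56 -125 0 0 0;198 56 -137 0 0 0;198 56 -137 0 0 0;198 56 -137 0 0 0"
  jaw: 0

```text
t: 20.5
tool_pos: [0.5967, 0.0081, 0.336]
tool_rot: [0.248, 3.122, -0.005]
contact_force: [0.7, 0.0, 0.8]
opening: 0.0004
```

Request:
arm_command:
  rows: "-10 2 0 0 0 0;-20 3 0 0 0 0;-27 4 0 0 0 0;-34 6 2 0 0 0;-40 7 4 0 0 0;-46 8 6 0 0 0;-52 9 8 0 0 0;-58 10 10 0 0 0"

```text
t: 21.5
tool_pos: [0.5385, 0.0181, 0.3468]
tool_rot: [0.248, 3.12, -0.005]
contact_force: [3.0, 0.5, 2.2]
opening: -0.0004
```

The fingers are against the handle and it is swinging at about 3 N, so I keep pushing.

Request:
arm_command:
  rows: "-6 1 2 0 0 0;-12 2 3 0 0 0;-18 3 4 0 0 0;-24 4 4 0 0 0;-30 5 4 0 0 0;-36 6 4 0 0 0;-42 7 4 0 0 0;-48 8 4 0 0 0;-48 8 4 0 0 0"

```text
t: 22.62
tool_pos: [0.4902, 0.0262, 0.3508]
tool_rot: [0.248, 3.12, -0.005]
contact_force: [-0.5, 0.5, -0.2]
opening: -0.0
```

Request:
arm_command:
  rows: "0 0 0 0 0 0;20 0 30 0 0 0;20 0 90 0 0 0;20 0 140 0 0 0;20 0 140 0 0 0;20 0 140 0 0 0;20 0 140 0 0 0;20 0 140 0 0 0;20 0 140 0 0 0;20 0 140 0 0 0;20 0 140 0 0 0;20 0 140 0 0 0"

```text
t: 24.12
tool_pos: [0.5101, 0.0262, 0.4909]
tool_rot: [0.248, 3.12, -0.005]
contact_force: [-0.0, -0.0, -0.1]
opening: 0.0001
```

Request:
arm_command:
  rows: "0 0 0 0 0 0;0 0 0 0 0 0;0 0 0 0 0 0;0 0 0 0 0 0;0 0 0 0 0 0;0 0 0 0 0 0;0 0 0 0 0 0;0 0 0 0 0 0;0 0 0 0 0 0;0 0 0 0 0 0;0 0 0 0 0 0;0 0 0 0 0 0"

```text
t: 25.62
tool_pos: [0.5101, 0.0262, 0.4909]
tool_rot: [0.248, 3.12, -0.005]
contact_force: [0.6, -0.9, -0.2]
opening: -0.0004
```

```bash
python3 - <<'E'
from h import *
im=cap('scene');pickle.dump(im,open('s7.pkl','wb'));o=im['obs'];print(o['t'],o['tool_pos'],o['contact_force'],o['opening'])
c,s=np.cos(np.radians(-9.2)),np.sin(np.radians(-9.2))
for y in(-.106,.106): p=proj(im,[.493+c*.135-s*y,.0252+s*.135+c*y,.183]);print((p-[220,160])*2.2)
cv2.imwrite('pics/s7.png',cv2.resize(im['frame'][160:420,220:460],None,fx=2.2,fy=2.2)[:,:,::-1])
E
```

```text
25.625 [0.51013684 0.02620436 0.49089635] [ 0.55094506 -0.87049229 -0.20995212] -0.0004083798081604736
[195.94642193 359.84443136]
[365.34130004 223.54916723]
```

View pics/s7.png

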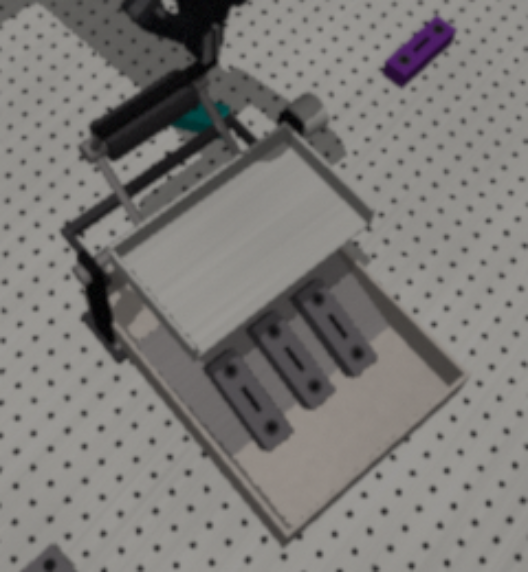

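The scoop is upright and empty, with three bars in the tray. I'll wait a little longer, then check the handle and rim area against the first scene picture before handing in.

Request:
arm_command:
  rows: "0 0 0 0 0 0;0 0 0 0 0 0;0 0 0 0 0 0;0 0 0 0 0 0;0 0 0 0 0 0;0 0 0 0 0 0;0 0 0 0 0 0;0 0 0 0 0 0"

```text
t: 26.68
tool_pos: [0.5101, 0.0262, 0.4909]
tool_rot: [0.248, 3.12, -0.005]
contact_force: [0.7, -0.6, 1.1]
opening: -0.0004
```

```bash
python3 - <<'E'
from h import *
im=cap('scene');a=pickle.load(open('scene0.pkl','rb'))['frame'];b=pickle.load(open('s7.pkl','rb'))['frame'];c=im['frame']
g=lambda x:np.float32(cv2.cvtColor(x,cv2.COLOR_RGB2GRAY))
for n,(x0,y0,x1,y1) in dict(handle=(258,195,300,235),edgeL=(295,285,325,325),edgeR=(368,240,395,268)).items():
    print(n,[ (np.round(cv2.phaseCorrelate(g(p)[y0:y1,x0:x1],g(c)[y0:y1,x0:x1]),2).tolist() if 0 else (cv2.phaseCorrelate(g(p)[y0:y1,x0:x1],g(c)[y0:y1,x0:x1]))) for p in (a,b)])
E
```

```text
handle [((0.39279498332233587, -0.03946777831295023), 0.9517103857464261), ((0.4296401094650051, -0.05455232086050188), 1.0210645940568712)]
edgeL [((-0.08333034719913535, -0.07517207731934406), 0.9361571745077769), ((-0.02640821144349026, -0.04593751908056021), 0.9907945682605107)]
edgeR [((0.4577442880958902, 0.015546455061285158), 1.008142547842897), ((0.4622428544528141, -0.05364208043521579), 1.0123240052917857)]
```

```bash
python3 -c "
from h import *
print(workorder.finish_job())"
```

```text
the job is handed in; nothing more can be done
None
```

I laid the two grey bars in the scoop one at a time, and the third bar's weight tripped it, dumping all three into the tray. I then pushed the handle back with closed fingers (not pinched) until the scoop fell upright by itself, and handed the job in at about 26.7 s. No verdict was reported.

My last checks:
- **Scoop:** it is empty and upright. Its handle and front edge match the first picture to within about 0.5 px, and they did not move over the last second.
- **Bars:** after the dump they lay near x = +35 mm and y = -63, -3 and +57 mm in the tray, well inside its walls. The last viewed picture still shows all three there.
- **Arm:** the fingers were well clear above the scoop, with contact force around 1 N, which is noise level.
- **Other items:** the arm never went near the angle block, lens mount, driver or coloured look-alikes, and in the pictures they looked unmoved. I did not measure their positions at the end.

No check failed. The two position measurements of the bars agreed to about 2 mm.

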